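# Scan the label of a parcel on a tilted stand and put the scanner in its tray

## Robot

A 6-joint arm with a two-finger parallel gripper is mounted at the origin on the work surface; the furniture and walls round the work are solid. World frame = base frame: x ahead of the robot, y to its left, z up, the work surface at z = 0. Lengths are in m, angles in rad, forces in N, time in s.
With the tool pointing down it reaches from about 0.375 to 0.9 m from the base axis. Payload 3.1 kg.
Tool frame: the origin (TCP) lies midway between the tips of the shut fingers; the grasp point (between the pads) lies 19 mm behind it; x points along the fingers, y is the direction in which the jaws open and shut, and the axes are right-handed (so a half turn about x gives the same grasp; the last joint's range is limited). The gripper opens to 87 mm and grips with 3 to 60 N. Pads are 19 mm wide; open, the fingers measure 117 mm over their backs; the gripper's body (75 mm by 190 mm) begins 51 mm behind the grasp point.
Start: joints at [-1.363, 0.527, 1.433, -0, 1.181, -0.178], TCP at [0.236, -0.579, 0.223] pointing down, gripper open.
Joint ranges: [-3.08, 3.08], [-0.75, 2.2], [0.22, 2.44], [-1.43, 4.57], [0, 2.65], [-2.85, 2.85]. Speed limits (rad/s): [2.79, 2.79, 3.14, 3.14, 3.14, 3.14].

## Interface

Orientations are given as a unit quaternion [x, y, z, w].
In Python, from rig import get_obs, imaging, robot gives the robot as it stands.
- The arm moves only by the shell command python3 -m inch 'ROWS' [FORCE]. ROWS is JSON, a list of rows, each a list of 3 entries, a list of its own where there are three numbers: the finger opening in mm, from 0 to 87, then the shift along the tool's x, y, z in mm, then the turn, a rotation vector about the tool's x, y, z in degrees. In form: [[grip, [dx, dy, dz], [wx, wy, wz]], ...]. A call has 1 to 12 rows; each row shifts and turns the pose as measured when the row begins, along the tool's axes as they then stand; what a row does not reach is not made up. A row lasts 1/8 s, in which the tool goes at most 62.5 mm and 10.7 degrees, less where a joint would pass 70% of its speed; a pose out of reach is approached as far as the arm can. A call with a gripper value outside its range is refused whole. The fingers move at their own pace and stop on an object; FORCE is the grip in N (left out, the last holds). Time passes only in rows, so rows that do not move let the fingers close. It gives the time, the measured TCP pose, the force and the opening at its end, in the units of the state.
- get_obs(): the state, without advancing time (a new reading comes with each control period).
- imaging.camera(name): name is "scene" or "top" or "wrist"; returns the picture (420x560x3 uint8, red, green, blue); there is no depth.
- imaging.camera_params(name): a dict with "camera_matrix" (3x3 intrinsics, pixels), "xyz" and "rotation" of the camera in the world. Camera axes: x right, y down, z forward; pixel columns grow to the right and rows downward; lengths in m; the calibration is good to about 2 mm. A picture is of the moment at which its call begins: read the wrist's pose just before it. camera_params takes no time and is no camera call; for the wrist camera it gives the pose at the moment of the call.
- robot.hand_in(): hands the job in, once; it reports no verdict.
Trained networks look in the newest picture that a camera, given by its name, has taken for a name from the list of things; names that differ only in an ending like _2 or _b are one class to them, and where a whole thing is asked for, a point or a joint stands for the part that bears it (a point fixed in the world has none). Each returns a list of dicts, best first, with "confidence" (0 to 1); they miss things now and then, are a little off and sometimes report something else, mostly with a low value. They report only what shows in the picture. A call takes as long as a camera call.
- imaging.cut_out(camera, target): "pixels" (420x560 bool, what is visible of it) and "box" ([centre column, centre row, width, height] in pixels, round what is visible of it).
- imaging.tip_of(camera, target): "pixel" ([column, row] in pixels: a listed point, or the origin of a listed thing).
The state is a dict: "time": time; "q": joint angles; "joint_velocities": joint speeds; "joint_torque": joint torques, N m; "position": TCP position; "tool_rot": TCP orientation; "ft_force": force on the tool from outside, world axes, zero at the start; "moment": the same for the moment, N m; "grip_width": finger opening in m.
Only numpy, scipy, OpenCV 4.12 (cv2) and the standard library are available. Lean on these libraries where they do the work, as an engineer would, in place of code of your own. Each camera call takes 0.05 s, during which the arm holds its last target. There are 200 camera calls.

## Task

Pick up the grey code scanner by its grip and aim its window squarely at the middle of the barcode label on the parcel, which leans back on the blue stand; hold the scanner still there for two seconds, with the window about 10 cm from the label and without touching the parcel or its stand. Then lay the scanner down flat on its side inside the grey tray, setting it down rather than dropping it, and let go, leaving the other things on the table where they are.

Things in the scene. Friction and masses are not known exactly. Their poses are not given: they have to be found in the camera images.
- scanner: dark grey pistol-shaped code scanner lying on its side, 142 x 110 x 41 mm (x, y, z), 0.17 kg. Origin: middle of its underside; z up as it lies. Head at +x, grip to -x (end at x = -69 mm), orange trigger on the grip's -y side. The window's middle, at (43, -56, 20.5) mm on the -y end of the head, looks along the scanner's own -y axis (the aiming line).
- scanner_grip (a point): middle of the scanner's grip, at (-33, 8.5, 20.5) mm in the scanner's frame: 37 mm wide across y, 41 mm thick; a place to grasp from above with the fingers closing along the scanner's y axis. The sides of the grip are slanted by about 0.1 rad from the scanner's x axis towards +y at the head end.
- scan_stand: fixed blue stand facing its own -x; origin on the table, base 8 mm thick from x = -70 to +90 mm, y = -75 to +75 mm. Cheeks 44 mm high carry the hinge of an aluminium board (155 mm long, 120 mm wide) at (-20, 0, 32) mm. A brown cardboard parcel (116 mm wide, 135 high, 45 thick) is fixed to the board's front.
- stand_board (a joint): how far the board and parcel lean back from upright, rad (0: upright); it is stiff and to be left alone
- label (a point): middle of the white barcode label (88 mm wide, 66 mm high, black bars) on the front face of the parcel. Its x axis points straight into the label (the direction in which a scanner squarely in front of it looks), y runs along the width, z up the slope.
- tray: fixed open grey plastic tray, 190 x 220 mm (x, y) outside, walls 26 mm high and 4 mm thick, floor 4 mm thick; origin under its centre, on the table
- tape_roll_brown: roll of brown packing tape lying flat, 104 mm across, 48 mm high, bystander; origin under its centre
- calculator: desk calculator, 118 x 75 x 15 mm, bystander; origin under its centre
- marker_red: red marker pen lying on the table, 110 mm long along its y, bystander; origin under its centre

How it is judged:
By the outcome, as a careful person would: the job done as asked, in the order asked, and still so for the second after the job is handed in, with the robot touching nothing.
It also fails if it takes over 53 s, if anything falls off the work surface, if the arm or the gripper's body presses on something with over 40 N, if the wrist force passes 120 N, or if a joint passes its speed limit or range.

## Working session

There is one attempt and no reset: what is moved stays moved. The work goes in short steps, Python scripts to look and compute and a shell command to move; the robot and the scene stay as the last step left them, time stands still between calls to the robot, and variables do not carry over. Pictures are saved under pics/ and viewed, about 8 in all and at most 12, crops included, and the job is handed in when it is done.

```bash
ls; mkdir -p pics; python3 - <<'E'
from rig import get_obs, imaging, robot
import cv2, numpy as np
o=get_obs(); print(o)
a=imaging.camera("top"); b=imaging.camera("scene")
for n in ("top","scene"): print(n, imaging.camera_params(n))
cv2.imwrite("pics/top.png",a[:,:,::-1]); cv2.imwrite("pics/scene.png",b[:,:,::-1])
for c in ("top","scene"):
  for t in ("scanner","scanner_grip","scan_stand","label","tray","tape_roll_brown","calculator","marker_red"):
    r=imaging.tip_of(c,t); print(c,t,[(np.round(x["pixel"],1).tolist(),round(x["confidence"],2)) for x in r[:2]])
print(get_obs()["time"])
E
```

```text
pics
{'time': 0.0, 'q': array([-1.36254156e+00,  5.28470383e-01,  1.43387556e+00, -4.16874363e-06,
        1.18139879e+00, -1.78518898e-01]), 'joint_velocities': array([ 0.00046723, -0.00028707, -0.00061   ,  0.00314665,  0.00125147,
        0.00198116]), 'joint_torque': array([ 1.68197294e-03, -4.40033305e+01, -1.76592529e+01,  6.33549714e-02,
        5.82508184e-02, -1.59969100e-04]), 'position': array([ 0.23561541, -0.57810951,  0.22157755]), 'tool_rot': array([-0.6939124 , -0.13665563,  0.69393775, -0.13513409]), 'ft_force': array([-0.22253558,  0.52713161,  0.75591826]), 'moment': array([0.04522552, 0.03552509, 0.03446506]), 'grip_width': 0.0869691361127251}
top {'camera_matrix': array([[455.41638509,   0.        , 275.6579207 ],
       [  0.        , 455.41638509, 207.03748179],
       [  0.        ,   0.        ,   1.        ]]), 'xyz': array([0.23533559, 0.02587093, 1.46871106]), 'rotation': array([-0.70221219,  0.70734139, -0.05910677,  0.05543097])}
scene {'camera_matrix': array([[407.27141929,   0.        , 281.39674443],
       [  0.        , 407.27141929, 204.92882333],
       [  0.        ,   0.        ,   1.        ]]), 'xyz': array([-0.4577156 , -0.47651748,  0.66151767]), 'rotation': array([ 0.74465224, -0.42583626,  0.26693999, -0.43920333])}
top scanner [([250.3, 237.6], 0.92), ([347.4, 252.6], 0.16)]
top scanner_grip [([253.0, 230.7], 0.77)]
top scan_stand []
top label [([161.0, 261.0], 0.87)]
top tray [([172.3, 180.1], 0.75)]
top tape_roll_brown [([389.7, 249.2], 0.47)]
top calculator [([347.4, 255.6], 0.57)]
top marker_red [([355.8, 230.8], 0.48)]
scene scanner [([244.6, 241.4], 0.6)]
scene scanner_grip [([253.2, 234.2], 0.65)]
scene scan_stand []
scene label [([157.6, 187.6], 0.68)]
scene tray []
scene tape_roll_brown [([391.6, 305.7], 0.82)]
scene calculator [([330.6, 284.9], 0.64)]
scene marker_red [([356.0, 273.4], 0.65)]
0.9
```

View pics/top.png

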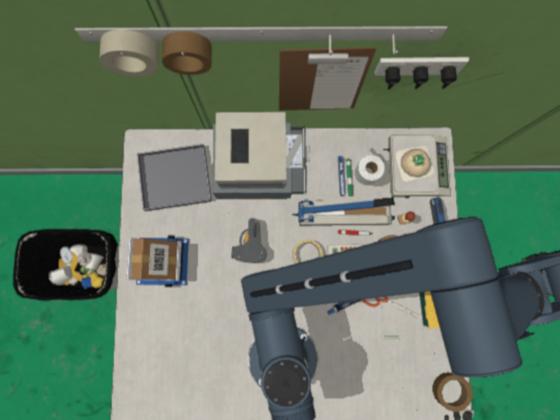

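View pics/scene.png

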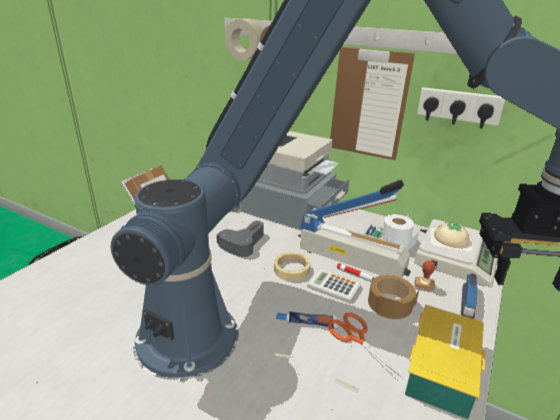

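The top view shows the scanner at about (250,238) with its head at about (252,255) or (245,230), the stand and parcel at (158,260), the tray at (175,178), and a tall printer at (250,150). I'll crop the two areas I need and compute positions.

```bash
cat > h.py <<'E'
from rig import get_obs, imaging, robot
import cv2, numpy as np
from scipy.spatial.transform import Rotation as R
def ray(cam,px,P=None):
    P=P or imaging.camera_params(cam); K=P["camera_matrix"]
    d=R.from_quat(P["rotation"]).apply(np.linalg.inv(K)@[px[0],px[1],1]); return P["xyz"],d
def onz(cam,px,z,P=None):
    c,d=ray(cam,px,P); return c+d*(z-c[2])/d[2]
def proj(X,P):
    K=P["camera_matrix"]; c=R.from_quat(P["rotation"]).inv().apply(np.atleast_2d(X)-P["xyz"]); p=c@K.T; return p[:,:2]/p[:,2:]
E
python3 - <<'E'
from h import *
f=lambda v:np.round(v,3)
print("scanner",f(onz("top",(250.3,237.6),0)),"grip",f(onz("top",(253,230.7),.02)),"tray",f(onz("top",(172.3,180.1),0)))
print("label@.1",f(onz("top",(161,261),.1)))
c1,d1=ray("top",(161,261));c2,d2=ray("scene",(157.6,187.6))
A=np.c_[d1,-d2];s=np.linalg.lstsq(A,c2-c1,rcond=None)[0];print("label tri",f(c1+s[0]*d1),f(c2+s[1]*d2))
for c in("top",):
  for t in ("scanner","tray","scan_stand"):
    r=imaging.cut_out(c,t)
    if r:
      m=r[0]["pixels"].astype(np.uint8);(x,y),(w,h),a=cv2.minAreaRect(cv2.findNonZero(m))
      print(t,r[0]["confidence"],(x,y,w,h,a)); print([f(onz(c,p,0.026 if t=="tray" else .02)).tolist() for p in cv2.boxPoints(((x,y),(w,h),a))])
im=cv2.imread("pics/top.png")
a=cv2.resize(im[205:275,215:285],(400,400),interpolation=cv2.INTER_CUBIC);b=cv2.resize(im[225:295,120:190],(400,400),interpolation=cv2.INTER_CUBIC)
cv2.imwrite("pics/crop.png",np.hstack([a,b]))
E
```

```text
scanner [0.376 0.1   0.   ] grip [0.396 0.09  0.02 ] tray [0.568 0.357 0.   ]
label@.1 [0.298 0.361 0.1  ]
label tri [0.297 0.351 0.14 ] [0.296 0.352 0.14 ]
scanner 0.98 (248.5, 240.5, 43.0, 35.0, 90.0)
[[0.434, 0.161, 0.02], [0.434, 0.049, 0.02], [0.296, 0.049, 0.02], [0.297, 0.16, 0.02]]
tray 0.98 (173.232421875, 177.4805145263672, 58.168495178222656, 70.21540069580078, 81.63410949707031)
[[0.651, 0.478, 0.026], [0.684, 0.252, 0.026], [0.492, 0.221, 0.026], [0.46, 0.443, 0.026]]
scan_stand 0.7 (157.25845336914062, 259.95159912109375, 59.75822067260742, 51.18304443359375, 2.7927021980285645)
[[0.231, 0.487, 0.02], [0.392, 0.487, 0.02], [0.381, 0.296, 0.02], [0.221, 0.3, 0.02]]
```

View pics/crop.png

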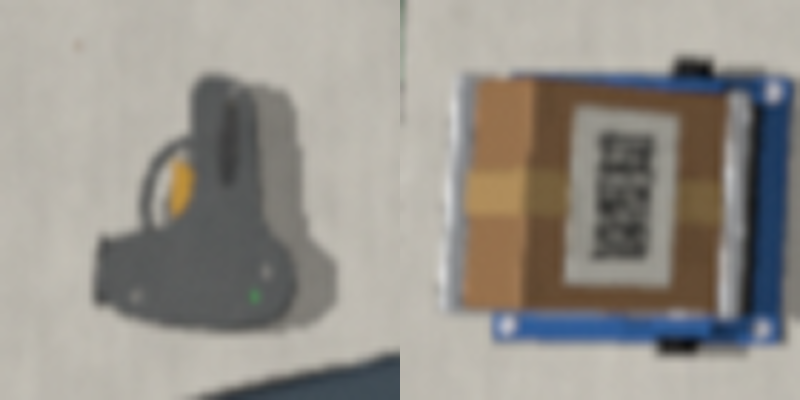

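The left crop shows the scanner with its grip up (+x world), head down and window to the left (+y world), so its yaw is about π. In the right crop the label faces −y, tilted up. Next I'll get the wrist camera geometry and plan the approach.

```bash
cat >> h.py <<'E'
def toolpose(yaw,pos,tilt=None):
    """tool down, jaw axis (tool y) at world angle yaw"""
    x=np.array([0,0,-1.]);y=np.array([np.cos(yaw),np.sin(yaw),0]);return np.c_[x,y,np.cross(x,y)]
def plan(wps,N):
    """wps: list of (pos,Rmat); prints rows in the tool frame"""
    o=get_obs();p=o["position"];Q=R.from_quat(o["tool_rot"])
    for (tp,tr),n in zip(wps,N):
        tr=R.from_matrix(tr);rv=(Q.inv()*tr).as_rotvec();dp=(np.array(tp)-p)/n
        print("--",np.round(np.degrees(rv),1), "dist",np.linalg.norm(dp*n).round(3))
        print([[np.round(Q.inv().apply(dp)*1000) .astype(int).tolist() if 1 else 0, np.round(np.degrees(rv)/n,1).tolist()]]) if n==1 else None
        for i in range(n):
            if n>1: print(np.round(Q.inv().apply(dp)*1000,0).astype(int).tolist(),np.round(np.degrees(rv)/n,1).tolist())
            Q=Q*R.from_rotvec(rv/n)
        p=np.array(tp);Q=tr
E
python3 - <<'E'
from h import *
o=get_obs();Q=R.from_quat(o["tool_rot"]);print(Q.as_matrix().round(3))
P=imaging.camera_params("wrist");print(P["camera_matrix"][0],Q.inv().apply(P["xyz"]-o["position"]).round(4),(Q.inv()*R.from_quat(P["rotation"])).as_matrix().round(3))
# jaw along world y; choose sign nearest
for yaw in (np.pi/2,-np.pi/2):
    print((Q.inv()*R.from_matrix(toolpose(yaw,0))).as_rotvec(degrees=True).round(1))
yaw=-np.pi/2
yaw= np.pi/2 if np.dot(Q.as_matrix()[:,1],[0,1,0])>0 else -np.pi/2
T=toolpose(yaw,0)
plan([([.42,-.35,.33],Q.as_matrix()),([.44,.02,.30],T)],[5,8])
E
```

```text
[[ 0.     0.377 -0.926]
 [ 0.    -0.926 -0.377]
 [-1.    -0.    -0.   ]]
[293.25900149   0.         278.08714457] [-0.163   0.0005 -0.0831] [[ 0.001 -0.302  0.953]
 [ 1.     0.001 -0.001]
 [-0.     0.953  0.302]]
[-157.8   -0.    -0. ]
[22.2 -0.   0. ]
-- [-0. -0. -0.] dist 0.313
[-21, -28, -51] [-0.0, -0.0, -0.0]
[-21, -28, -51] [-0.0, -0.0, -0.0]
[-21, -28, -51] [-0.0, -0.0, -0.0]
[-21, -28, -51] [-0.0, -0.0, -0.0]
[-21, -28, -51] [-0.0, -0.0, -0.0]
-- [22.2 -0.   0. ] dist 0.372
[4, -42, -20] [2.8, -0.0, 0.0]
[4, -43, -18] [2.8, -0.0, 0.0]
[4, -44, -16] [2.8, -0.0, 0.0]
[4, -44, -13] [2.8, -0.0, 0.0]
[4, -45, -11] [2.8, -0.0, 0.0]
[4, -45, -9] [2.8, -0.0, 0.0]
[4, -46, -7] [2.8, -0.0, 0.0]
[4, -46, -5] [2.8, -0.0, 0.0]
```

```bash
python3 -m inch '[[87,[-21,-28,-51],[0,0,0]],[87,[-21,-28,-51],[0,0,0]],[87,[-21,-28,-51],[0,0,0]],[87,[-21,-28,-51],[0,0,0]],[87,[-21,-28,-51],[0,0,0]]]' 50
python3 -m inch '[[87,[4,-48,-20],[3,0,0]],[87,[4,-49,-18],[3,0,0]],[87,[4,-50,-16],[3,0,0]],[87,[4,-50,-13],[3,0,0]],[87,[4,-50,-11],[3,0,0]],[87,[4,-50,-9],[3,0,0]],[87,[4,-50,-7],[3,0,0]],[87,[4,-50,-5],[2,0,0]],[87,[0,0,0],[0,0,0]]]'
python3 - <<'E'
from h import *
P=imaging.camera_params("wrist");a=imaging.camera("wrist");cv2.imwrite("pics/w1.png",a[:,:,::-1])
np.save("w1.npy",P)
o=get_obs();print(o["position"],o["tool_rot"],o["time"])
for t,z in (("scanner",0),("scanner_grip",.0205),("label",.14)):
    for r in imaging.tip_of("wrist",t)[:1]: print(t,r["confidence"],np.round(r["pixel"],1),onz("wrist",r["pixel"],z,P).round(4))
E
```

```text
time: 1.68
position: [0.4206, -0.3527, 0.3277]
tool_rot: [0.695, 0.133, -0.694, 0.132]
ft_force: [1.3, -1.2, -0.6]
grip_width: 0.0869
time: 2.8
position: [0.4456, 0.0722, 0.2978]
tool_rot: [0.711, -0.013, -0.703, -0.009]
ft_force: [-0.1, -0.0, 1.1]
grip_width: 0.0871
[0.44590082 0.07074296 0.29795949] [ 0.71164468 -0.01380525 -0.70233971 -0.00949708] 2.85
scanner 0.78 [262.5 228.6] [0.3634 0.0992 0.    ]
scanner_grip 0.6 [269.7 212. ] [0.3978 0.0854 0.0205]
```

View pics/w1.png

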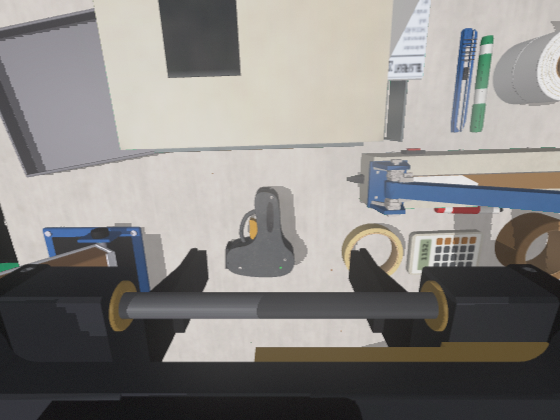

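The scanner is clear: grip end at (265,187), head base at about (260,275), window at (227,253). I'll rectify its mask to get the metric yaw.

```bash
python3 - <<'E'
from h import *
P=np.load("w1.npy",allow_pickle=True).item()
r=imaging.cut_out("wrist","scanner")[0];m=r["pixels"];print(r["confidence"],r["box"])
z=.0205
for x in np.arange(.29,.46,.006):
    ys=np.arange(.03,.18,.0005); p=proj(np.c_[np.full_like(ys,x),ys,np.full_like(ys,z)],P).round().astype(int)
    ok=(p[:,0]>=0)&(p[:,0]<560)&(p[:,1]<420);v=np.zeros(len(ys),bool);v[ok]=m[p[ok,1],p[ok,0]]
    if v.any(): print(round(x,3),ys[v].min().round(4),ys[v].max().round(4),v.sum()*.5)
E
```

```text
0.91 [261.6, 232.8, 70.8, 91.8]
0.29 0.0565 0.14 84.0
0.296 0.0515 0.1545 103.5
0.302 0.048 0.161 113.5
0.308 0.0465 0.162 116.0
0.314 0.0465 0.1615 115.5
0.32 0.048 0.161 113.5
0.326 0.0495 0.1605 111.5
0.332 0.0495 0.16 111.0
0.338 0.051 0.1595 109.0
0.344 0.054 0.1575 104.0
0.35 0.057 0.1535 97.0
0.356 0.063 0.1385 76.0
0.362 0.0665 0.135 62.5
0.368 0.068 0.1345 60.5
0.374 0.0695 0.134 57.5
0.38 0.069 0.134 59.0
0.386 0.069 0.13 56.5
0.392 0.069 0.1265 48.5
0.398 0.0705 0.1215 51.5
0.404 0.07 0.11 40.5
0.41 0.07 0.1085 39.0
0.416 0.0715 0.108 37.0
0.422 0.071 0.1075 37.0
0.428 0.0725 0.106 34.0
0.434 0.077 0.104 27.5
```

```bash
python3 - <<'E'
from h import *
P=np.load("w1.npy",allow_pickle=True).item()
for a,b in (((215,183),(118,150)),((287,183),(387,146))):
    c1,d1=ray("top",a);c2,d2=ray("wrist",b,P)
    s=np.linalg.lstsq(np.c_[d1,-d2],c2-c1,rcond=None)[0];print((c1+s[0]*d1).round(3),(c2+s[1]*d2).round(3))
print("lower front",onz("top",(260,195),.1).round(3))
T=toolpose(-np.pi/2,0)
plan([([.408,.087,.10],T),([.408,.087,.006],T)],[4,3])
E
```

```text
[0.506 0.186 0.232] [0.513 0.191 0.234]
[ 0.506 -0.014  0.226] [ 0.509 -0.016  0.227]
lower front [0.497 0.065 0.1  ]
-- [-2.2 -0.8 -0.4] dist 0.203
[49, -5, 10] [-0.6, -0.2, -0.1]
[49, -5, 10] [-0.6, -0.2, -0.1]
[49, -5, 10] [-0.6, -0.2, -0.1]
[49, -5, 10] [-0.6, -0.2, -0.1]
-- [0. 0. 0.] dist 0.094
[31, 0, 0] [0.0, 0.0, 0.0]
[31, 0, 0] [0.0, 0.0, 0.0]
[31, 0, 0] [0.0, 0.0, 0.0]
```

```bash
python3 -c "
from h import *
o=get_obs();print(o['q'].round(3),o['position'])"
```

```text
[-0.093  0.188  1.753 -0.006  1.186  1.518] [0.4464214  0.06810127 0.29806853]
```

```bash
python3 -m inch '[[87,[0,0,0],[-10.5,0,0]],[87,[0,0,0],[-10.5,0,0]],[87,[0,0,0],[-10.5,0,0]],[87,[0,0,0],[-10.5,0,0]],[87,[0,0,0],[-10.5,0,0]],[87,[0,0,0],[-10.5,0,0]],[87,[0,0,0],[-10.5,0,0]],[87,[0,0,0],[-10.5,0,0]],[87,[0,0,0],[-10.5,0,0]]]'
python3 -m inch '[[87,[0,0,0],[-10.5,0,0]],[87,[0,0,0],[-10.5,0,0]],[87,[0,0,0],[-10.5,0,0]],[87,[0,0,0],[-10.5,0,0]],[87,[0,0,0],[-10.5,0,0]],[87,[0,0,0],[-10.5,0,0]],[87,[0,0,0],[-10.5,0,0]],[87,[0,0,0],[-9,0,0]],[87,[0,0,0],[0,0,0]]]'
python3 - <<'E'
from h import *
print(get_obs()["q"].round(3))
T=toolpose(np.pi/2,0)
plan([([.408,.087,.10],T),([.408,.087,.006],T)],[4,3])
P=imaging.camera_params("wrist");a=imaging.camera("wrist");cv2.imwrite("pics/w2.png",a[:,:,::-1])
for t,z in (("scanner",0),("scanner_grip",.0205),("label",.14)):
    for r in imaging.tip_of("wrist",t)[:1]: print(t,r["confidence"],np.round(r["pixel"],1),onz("wrist",r["pixel"],z,P).round(4))
np.save("w2.npy",P)
E
```

```text
time: 4.18
position: [0.4482, 0.054, 0.2991]
tool_rot: [0.484, 0.511, -0.481, 0.523]
ft_force: [0.5, 0.6, 1.1]
grip_width: 0.087
time: 5.3
position: [0.4495, 0.0397, 0.3001]
tool_rot: [0.01, 0.701, -0.018, 0.713]
ft_force: [-0.5, -0.0, 0.1]
grip_width: 0.0874
[-0.154  0.184  1.753 -0.01   1.186 -1.682]
-- [-2.3  1.   0.7] dist 0.21
[50, 12, -12] [-0.6, 0.2, 0.2]
[50, 12, -11] [-0.6, 0.2, 0.2]
[50, 12, -11] [-0.6, 0.2, 0.2]
[50, 12, -11] [-0.6, 0.2, 0.2]
-- [0. 0. 0.] dist 0.094
[31, 0, 0] [0.0, 0.0, 0.0]
[31, 0, 0] [0.0, 0.0, 0.0]
[31, 0, 0] [0.0, 0.0, 0.0]
scanner 0.68 [317.7 117.3] [0.3668 0.0988 0.    ]
scanner_grip 0.72 [314.  141.1] [0.3995 0.0911 0.0205]
```

View pics/w2.png

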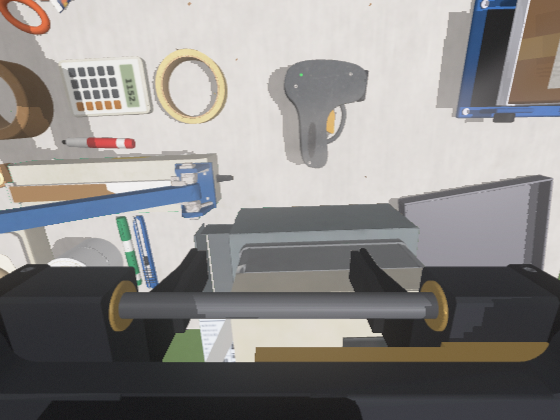

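Image w2 (5th viewed): scanner grip end at (313,163), window at (366,85). The position agrees with before and the camera is now on the side away from the printer, so I'll descend.

```bash
python3 -m inch '[[87,[50,12,-12],[-0.6,0.2,0.2]],[87,[50,12,-11],[-0.6,0.2,0.2]],[87,[50,12,-11],[-0.6,0.2,0.2]],[87,[40,12,-11],[-0.5,0.2,0.2]],[87,[0,0,0],[0,0,0]]]'
python3 - <<'E'
from h import *
T=toolpose(np.pi/2,0)
plan([([.408,.088,.04],T),([.408,.088,.006],T)],[2,2])
E
```

```text
time: 6.12
position: [0.4126, 0.0882, 0.1066]
tool_rot: [0.002, 0.702, -0.001, 0.712]
ft_force: [-0.7, 0.3, 0.9]
grip_width: 0.0868
-- [-0.3  0.8 -0.1] dist 0.067
[33, 0, -3] [-0.1, 0.4, -0.0]
[33, 0, -3] [-0.1, 0.4, -0.0]
-- [0. 0. 0.] dist 0.034
[17, 0, 0] [0.0, 0.0, 0.0]
[17, 0, 0] [0.0, 0.0, 0.0]
```

```bash
python3 -m inch '[[87,[33,0,-3],[0,0.4,0]],[87,[32,0,-3],[0,0.4,0]],[87,[18,0,0],[0,0,0]],[87,[15,0,0],[0,0,0]],[87,[0,0,0],[0,0,0]]]'

```

```text
time: 6.75
position: [0.4214, 0.0861, 0.0126]
tool_rot: [0.003, 0.699, -0.003, 0.715]
ft_force: [0.2, 0.5, 0.1]
grip_width: 0.0868
```

```bash
python3 -m inch '[[87,[0,2,-13],[0,0,0]],[87,[6,0,0],[0,0,0]],[87,[0,0,0],[0,0,0]]]'
python3 -c "
from h import *
print(get_obs()['q'].round(3));plan([([.408,.088,.006],toolpose(np.pi/2,0))],[1])"
```

```text
time: 7.12
position: [0.4104, 0.088, 0.0087]
tool_rot: [0.003, 0.697, -0.004, 0.717]
ft_force: [-0.0, 0.2, -0.8]
grip_width: 0.0871
[-5.700e-02  7.060e-01  2.117e+00  2.000e-03  2.900e-01 -1.621e+00]
-- [-0.5  1.7  0. ] dist 0.004
[[[3, 0, -3], [-0.5, 1.7, 0.0]]]
```

```bash
python3 -m inch '[[87,[2,0,-2],[0,1.5,0]],[30,[0,0,0],[0,0,0]],[30,[0,0,0],[0,0,0]],[30,[0,0,0],[0,0,0]],[30,[0,0,0],[0,0,0]],[30,[0,0,0],[0,0,0]],[30,[0,0,0],[0,0,0]]]' 50
python3 -c "
from h import *
o=get_obs();print(o['position'],R.from_quat(o['tool_rot']).as_matrix().round(3));np.save('grasp.npy',np.r_[o['position'],o['tool_rot']])"
```

```text
time: 8.0
position: [0.4089, 0.0881, 0.0068]
tool_rot: [0.003, 0.706, -0.004, 0.708]
ft_force: [0.2, 2.1, 0.5]
grip_width: 0.0364
[0.40888916 0.08806316 0.00679384] [[ 0.002  0.009  1.   ]
 [-0.001  1.    -0.009]
 [-1.    -0.001  0.002]]
```

```bash
python3 -m inch '[[30,[-20,0,0],[0,0,0]],[30,[-50,0,0],[0,0,0]],[30,[-50,0,0],[0,0,0]],[30,[-55,0,0],[0,0,0]],[30,[-55,0,0],[0,0,0]],[30,[-55,0,0],[0,0,0]],[30,[0,50,0],[0,0,0]],[30,[0,50,0],[0,0,0]],[30,[0,50,0],[0,0,0]],[30,[0,20,0],[0,0,0]],[30,[0,0,0],[0,0,0]]]'
python3 - <<'E'
from h import *
P=imaging.camera_params("wrist");a=imaging.camera("wrist");cv2.imwrite("pics/w3.png",a[:,:,::-1]);o=get_obs()
np.save("w3.npy",dict(P=P,pos=o["position"],rot=o["tool_rot"]))
print(o["q"].round(3),o["grip_width"])
for t,z in (("label",.14),("scanner_grip",.3)):
    for r in imaging.tip_of("wrist",t)[:1]: print(t,r["confidence"],np.round(r["pixel"],1),onz("wrist",r["pixel"],z,P).round(4))
E
```

```text
time: 9.38
position: [0.4091, 0.2615, 0.2993]
tool_rot: [0.004, 0.706, -0.005, 0.708]
ft_force: [0.2, -0.9, -2.6]
grip_width: 0.0361
[ 0.338  0.244  1.672 -0.002  1.224 -1.218] 0.03598819228011892
scanner_grip 0.84 [278.1 262.1] [0.4075 0.2611 0.3   ]
```

View pics/w3.png

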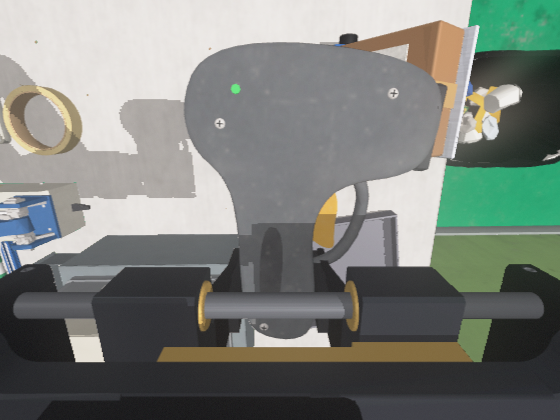

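Image w3 (6th viewed): the scanner is held firmly, with its window edge near (440,90), but the head hides the label. I'll back off in −y to see the label.

```bash
python3 -m inch '[[30,[0,-50,0],[0,0,0]],[30,[0,-50,0],[0,0,0]],[30,[0,-50,0],[0,0,0]],[30,[0,-10,0],[0,0,0]],[30,[0,0,0],[0,0,0]]]'
python3 - <<'E'
from h import *
P=imaging.camera_params("wrist");a=imaging.camera("wrist");o=get_obs()
cv2.imwrite("pics/w4full.png",a[:,:,::-1])
np.save("w4.npy",dict(P=P,pos=o["position"],rot=o["tool_rot"]))
for t,z in (("label",.14),):
    for r in imaging.tip_of("wrist",t)[:1]: print(t,r["confidence"],np.round(r["pixel"],1),onz("wrist",r["pixel"],z,P).round(4))
r=imaging.cut_out("wrist","scanner")[0]; m=r["pixels"];print(r["confidence"])
# rectified in the tool plane through scanner mid (tool x const), edges
Q=R.from_quat(o["tool_rot"]);
g=np.load("grasp.npy");zt=.0205-g[2]   # scanner mid-plane above TCP
for tz in np.arange(-.13,.03,.006):
    ys=np.arange(-.07,.09,.0005);X=o["position"]+Q.apply(np.c_[np.full_like(ys,-zt),ys,np.full_like(ys,tz)])
    p=proj(X,P).round().astype(int);ok=(p>=0).all(1)&(p[:,0]<560)&(p[:,1]<420);v=np.zeros(len(ys),bool);v[ok]=m[p[ok,1],p[ok,0]]
    if v.any(): print(round(tz,3),ys[v].min().round(4),ys[v].max().round(4))
c=a[20:200,420:560];cv2.imwrite("pics/w4.png",cv2.resize(c,(560,720)[:2] if 0 else (466,600),interpolation=cv2.INTER_CUBIC)[:,:,::-1])
E
```

```text
time: 10.15
position: [0.4063, 0.0915, 0.2996]
tool_rot: [0.007, 0.706, -0.009, 0.708]
ft_force: [-0.2, 0.5, -1.7]
grip_width: 0.0362
label 0.55 [533.6  97.6] [0.3054 0.3545 0.14  ]
0.83
-0.112 -0.0325 0.0515
-0.106 -0.0395 0.067
-0.1 -0.043 0.076
-0.094 -0.045 0.078
-0.088 -0.046 0.0775
-0.082 -0.0455 0.0775
-0.076 -0.044 0.077
-0.07 -0.041 0.076
-0.064 -0.036 0.0755
-0.058 -0.0305 0.0625
-0.052 -0.027 0.0455
-0.046 -0.0255 0.0465
-0.04 -0.0245 0.0465
-0.034 -0.0235 0.0455
-0.028 -0.0225 0.0435
-0.022 -0.022 0.0415
-0.016 -0.0225 0.038
-0.01 -0.022 0.033
-0.004 -0.022 0.019
0.002 -0.022 0.02
0.008 -0.0215 0.02
```

View pics/w4.png

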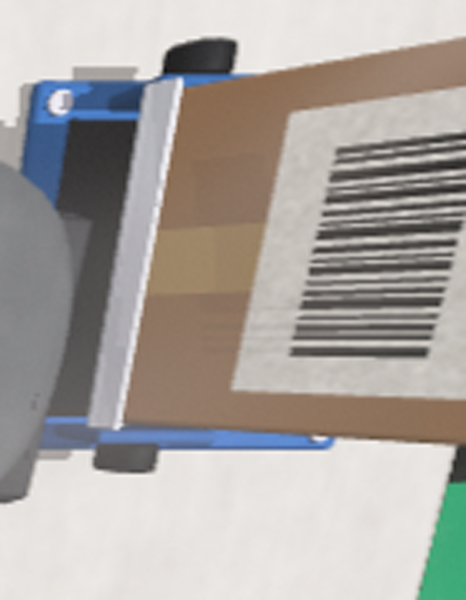

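Crop w4 (7th viewed) shows the label's lower edge corners at full pixels (508,54) and (490,136), but the rest is cut off. Shifting about 44 mm should show the whole label.

```bash
python3 -m inch '[[30,[0,44,0],[0,0,0]],[30,[0,0,0],[0,0,0]],[30,[0,0,0],[0,0,0]]]'
python3 - <<'E'
from h import *
P=imaging.camera_params("wrist");a=imaging.camera("wrist");o=get_obs()
print(o["position"])
np.save("w5.npy",dict(P=P,pos=o["position"],rot=o["tool_rot"]))
for r in imaging.tip_of("wrist","label")[:1]: print(r["confidence"],np.round(r["pixel"],1))
c=a[20:170,420:560];cv2.imwrite("pics/w5.png",cv2.resize(c,(560,600),interpolation=cv2.INTER_CUBIC)[:,:,::-1])
E
```

```text
time: 10.68
position: [0.4073, 0.1404, 0.2994]
tool_rot: [0.004, 0.706, -0.006, 0.708]
ft_force: [-0.5, -0.3, -1.7]
grip_width: 0.036
[0.40723165 0.1403774  0.29935131]
0.56 [489.3  96.4]
```

View pics/w5.png

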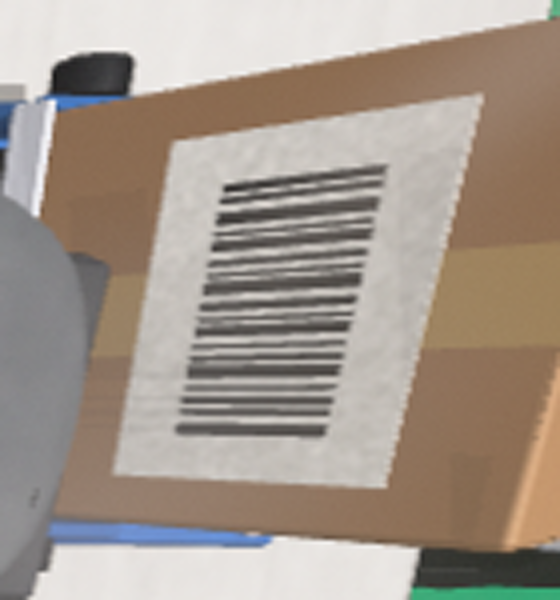

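Crop w5 (8th viewed): the whole label, with crop corners (172,142), (484,94), (387,488), (114,473). I'll fit the label pose from these.

```bash
cat > fit.py <<'E'
from h import *
from scipy.optimize import least_squares
W=np.load("w5.npy",allow_pickle=True).item()["P"];Tp=imaging.camera_params("top")
L=np.array([[0,44,-33],[0,44,33],[0,-44,33],[0,-44,-33]])/1000
pw=np.array([[172,142],[484,94],[387,488],[114,473]])/4-.375+[420,20]
# top crop: z-up side is left; +y label (= -x world) is image-bottom
pt=np.array([[270,288],[165,283],[178,105],[280,115]])/5.714-.4+[120,225]
mk=lambda v:R.from_euler("z",v[3])*R.from_euler("y",v[4])
def res(v,w=(1,.7),s=0):
    X=mk(v).apply(L)+v[:3]; return np.r_[w[0]*(proj(X,W)-pw).ravel(),w[1]*(proj(X,Tp)-pt).ravel()]
v0=[.3,.35,.13,1.55,.6]
for w in ((1,0),(1,.7)):
    s=least_squares(res,v0,args=(w,)); print(w,s.x.round(4),np.degrees(s.x[3:]).round(1),"res",res(s.x).round(1))
np.save("label.npy",s.x)
E
python3 fit.py
```

```text
(1, 0) [0.3021 0.3628 0.1302 1.5503 0.6613] [88.8 37.9] res [ 0.2 -0.1 -0.1  0.1 -0.  -0.2 -0.1  0.4 -0.4 -0.2 -0.5  0.1 -0.9  0.3
 -0.6  0.2]
(1, 0.7) [0.3022 0.3614 0.132  1.55   0.6469] [88.8 37.1] res [ 0.1 -0.2 -0.  -0.3 -0.2  0.1 -0.2  0.6 -0.3 -0.2 -0.2  0.1 -0.6  0.2
 -0.4  0.1]
```

```bash
cat > scan.py <<'E'
from h import *
v=np.load("label.npy");RL=(R.from_euler("z",v[3])*R.from_euler("y",v[4])).as_matrix();Lp=v[:3]
d=.09; aim=np.array([0,np.cos(d),np.sin(d)]); w=np.array([-.0137,.070,-.0805])
def basis(a,b): return np.c_[a,b,np.cross(a,b)]
Rt=basis(RL[:,0],RL[:,2])@basis(aim,np.array([-1.,0,0])).T
def target(dist=.1): return Lp-dist*RL[:,0]-Rt@w, Rt
def check():
    o=get_obs();Q=R.from_quat(o["tool_rot"]).as_matrix();W=o["position"]+Q@w;a=Q@aim
    rel=RL.T@(W-Lp);al=RL.T@a
    print("t",o["time"],"window rel label mm",(rel*1000).round(1),"angle deg",np.degrees(np.arccos(al[0])).round(2),"ray hit y,z mm",((rel-al*rel[0]/al[0])[1:]*1000).round(1),"q",o["q"].round(2),"grip",o["grip_width"].round(4))
E
python3 -c "
from scan import *
print(target()[0],Rt.round(3));check();plan([target(.14),target(.1)],[6,2])"
```

```text
[0.38580119 0.22172666 0.21902111] [[-0.013 -0.073  0.997]
 [-0.603  0.796  0.051]
 [-0.798 -0.6   -0.054]]Traceback (most recent call last):
  File "<string>", line 3, in <module>
    print(target()[0],Rt.round(3));check();plan([target(.14),target(.1)],[6,2])
                                   ~~~~~^^
  File "scan.py", line 10, in check
    print("t",o["time"],"window rel label mm",(rel*1000).round(1),"angle deg",np.degrees(np.arccos(al[0])).round(2),"ray hit y,z mm",((rel-al*rel[0]/al[0])[1:]*1000).round(1),"q",o["q"].round(2),"grip",o["grip_width"].round(4))
                                                                                                                                                                                                          ^^^^^^^^^^^^^^^^^^^^^
AttributeError: 'float' object has no attribute 'round'
```

```bash
sed -i 's/o\["grip_width"\].round(4)/o["grip_width"]/' scan.py; python3 -c "
from scan import *
check();plan([target(.14),target(.1)],[6,2])"
```

```text
t 10.775 window rel label mm [-228.3  -28.8   54. ] angle deg 37.24 ray hit y,z mm [-53.1 225.8] q [ 0.07  0.16  1.79 -0.    1.19 -1.48] grip 0.0359005666705844
-- [ -4.8   2.  -36.9] dist 0.078
[9, 8, -4] [-0.8, 0.3, -6.2]
[8, 9, -4] [-0.8, 0.3, -6.2]
[7, 10, -4] [-0.8, 0.3, -6.2]
[6, 11, -3] [-0.8, 0.3, -6.2]
[5, 12, -3] [-0.8, 0.3, -6.2]
[4, 12, -3] [-0.8, 0.3, -6.2]
-- [0. 0. 0.] dist 0.04
[0, 20, 2] [0.0, 0.0, 0.0]
[0, 20, 2] [0.0, 0.0, 0.0]
```

```bash
python3 -m inch '[[30,[9,8,-4],[-0.8,0.3,-6.2]],[30,[8,9,-4],[-0.8,0.3,-6.2]],[30,[7,10,-4],[-0.8,0.3,-6.2]],[30,[6,11,-3],[-0.8,0.3,-6.2]],[30,[5,12,-3],[-0.8,0.3,-6.2]],[30,[4,12,-3],[-0.8,0.3,-6.2]],[30,[0,0,0],[0,0,0]]]'; python3 -c "
from scan import *
check();plan([target(.1)],[3])"
```

```text
time: 11.65
position: [0.3884, 0.1879, 0.243]
tool_rot: [-0.252, 0.678, -0.212, 0.657]
ft_force: [0.1, -0.3, -1.4]
grip_width: 0.0361
t 11.65 window rel label mm [-140.2   -3.9   -2.9] angle deg 1.36 ray hit y,z mm [-5.3 -5.9] q [ 0.56  0.48  1.68 -0.55  1.41 -0.86] grip 0.03612713490281565
-- [-0.6  0.1  1.2] dist 0.042
[-1, 14, 0] [-0.2, 0.0, 0.4]
[-1, 14, 0] [-0.2, 0.0, 0.4]
[-1, 14, 0] [-0.2, 0.0, 0.4]
```

```bash
python3 -m inch '[[30,[-1,14,0],[-0.2,0,0.4]],[30,[-1,14,0],[-0.2,0,0.4]],[30,[-1,13,0],[-0.2,0,0.4]],[30,[0,0,0],[0,0,0]]]'; python3 - <<'E'
from scan import *
check();plan([target(.1)],[1])
P=imaging.camera_params("wrist");o=get_obs();a=imaging.camera("wrist");s=imaging.camera("scene")
cv2.imwrite("pics/scan.png",np.hstack([a[:300,150:510],s[100:400,60:420]])[:,:,::-1])
Q=R.from_quat(o["tool_rot"]).as_matrix()
# model scanner origin/grip in tool: from window (43,-56) and grip (-33,8.5)
xs=np.array([0,np.sin(d),-np.cos(d)]);ys=-aim
og=w-.043*xs+.056*ys+np.array([.0205,0,0]);gp=w-.076*xs+.0645*ys
print("model px origin,grip,window",proj(o["position"]+(Q@np.c_[og,gp,w]).T,P).round(1).tolist())
for t in("scanner","scanner_grip"): print(t,[(np.round(r["pixel"],1),r["confidence"]) for r in imaging.tip_of("wrist",t)[:1]])
E
```

```text
time: 12.15
position: [0.3872, 0.2232, 0.2205]
tool_rot: [-0.244, 0.682, -0.2, 0.66]
ft_force: [0.2, 0.6, -2.1]
grip_width: 0.0365
t 12.15 window rel label mm [-99.4  -1.6   2.2] angle deg 0.44 ray hit y,z mm [-2.   2.8] q [ 0.61  0.53  1.65 -0.52  1.4  -0.83] grip 0.03646694897550641
-- [-0.3  0.2 -0.3] dist 0.002
[[[2, 0, -1], [-0.3, 0.2, -0.3]]]
model px origin,grip,window [[296.8, 193.8], [277.5, 258.4], [423.4, 128.0]]
scanner [(array([296.7, 196.4]), 0.87)]
scanner_grip [(array([280.4, 261.3]), 0.83)]
```

View pics/scan.png

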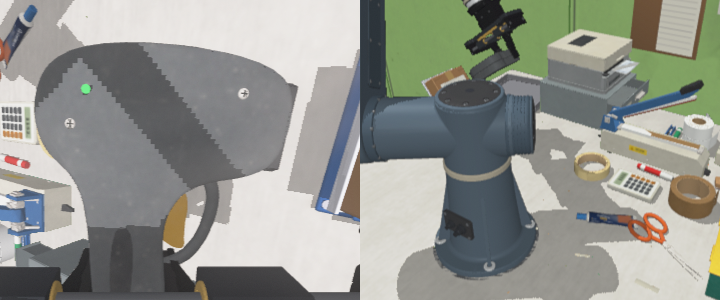

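Image scan.png (9th viewed): on the left the window rim runs (297,85)–(278,168), the parcel sits well clear to its right, and nothing is touching. The in-hand model agrees with the network within 3 px. I'll check the rim angle, then hold.

```bash
python3 - <<'E'
from scan import *
P=imaging.camera_params("wrist");o=get_obs();Q=R.from_quat(o["tool_rot"])
for zt in (.0,-.0137,-.034):
  pts=[]
  for p in ((447,85),(428,168)):
    c,dd=ray("wrist",p,P);c=Q.inv().apply(c-o["position"]);dd=Q.inv().apply(dd);pts.append(c+dd*(zt-c[0])/dd[0])
  e=pts[1]-pts[0];print(zt,np.array(pts).round(4).tolist(),"slope dy/dz",(e[1]/e[2]).round(3))
E
```

```text
0.0 [[0.0, 0.0854, -0.1013], [0.0, 0.0823, -0.059]] slope dy/dz -0.075
-0.0137 [[-0.0137, 0.0781, -0.0998], [-0.0137, 0.0752, -0.0611]] slope dy/dz -0.075
-0.034 [[-0.034, 0.0674, -0.0975], [-0.034, 0.0649, -0.0641]] slope dy/dz -0.075
```

```bash
python3 -m inch '[[30,[2,0,-1],[-0.2,0.2,-0.3]],[30,[0,0,0],[0,0,0]],[30,[0,0,0],[0,0,0]],[30,[0,0,0],[0,0,0]]]'; python3 -c "
from scan import *
check()"; python3 -m inch '[[30,[0,0,0],[0,0,0]],[30,[0,0,0],[0,0,0]],[30,[0,0,0],[0,0,0]],[30,[0,0,0],[0,0,0]],[30,[0,0,0],[0,0,0]],[30,[0,0,0],[0,0,0]],[30,[0,0,0],[0,0,0]],[30,[0,0,0],[0,0,0]],[30,[0,0,0],[0,0,0]],[30,[0,0,0],[0,0,0]]]'; python3 -c "
from scan import *
check()"; python3 -m inch '[[30,[0,0,0],[0,0,0]],[30,[0,0,0],[0,0,0]],[30,[0,0,0],[0,0,0]],[30,[0,0,0],[0,0,0]],[30,[0,0,0],[0,0,0]],[30,[0,0,0],[0,0,0]],[30,[0,0,0],[0,0,0]],[30,[0,0,0],[0,0,0]],[30,[0,0,0],[0,0,0]],[30,[0,0,0],[0,0,0]]]'; python3 -c "
from scan import *
check();print(np.linalg.norm(get_obs()['joint_velocities']))"
```

```text
time: 12.85
position: [0.386, 0.2207, 0.2197]
tool_rot: [-0.247, 0.683, -0.202, 0.658]
ft_force: [-0.4, -0.6, -2.1]
grip_width: 0.0362
t 12.85 window rel label mm [-101.    -0.4   -0. ] angle deg 0.12 ray hit y,z mm [-0.6 -0. ] q [ 0.61  0.53  1.66 -0.52  1.4  -0.83] grip 0.036174975779272964
time: 14.1
position: [0.386, 0.2208, 0.2197]
tool_rot: [-0.247, 0.683, -0.202, 0.658]
ft_force: [0.4, 0.1, -2.4]
grip_width: 0.0363
t 14.1 window rel label mm [-101.    -0.4    0. ] angle deg 0.12 ray hit y,z mm [-0.6  0. ] q [ 0.61  0.53  1.66 -0.52  1.4  -0.83] grip 0.03633007616743837
time: 15.35
position: [0.386, 0.2208, 0.2197]
tool_rot: [-0.247, 0.683, -0.202, 0.658]
ft_force: [-0.9, 0.9, -1.9]
grip_width: 0.0366
t 15.35 window rel label mm [-101.    -0.4    0. ] angle deg 0.12 ray hit y,z mm [-0.6  0. ] q [ 0.61  0.53  1.66 -0.52  1.4  -0.83] grip 0.0366434555922934
0.0023237851357406246
```

Held 2.5 s at 101 mm, 0.1° off square. Next: back off, level the scanner, and move above the tray.

```bash
cat > place.py <<'E'
from scan import *
psi=.145;tray=np.array([.570,.352])
xs=np.array([0,np.sin(d),-np.cos(d)]);ys=-aim
og=w-.043*xs+.056*ys
phi=psi+d; T=toolpose(phi+np.pi/2,0)
def tgt(z): return np.r_[tray-(T@og)[:2],z],T
E
python3 -c "
from place import *
print(tgt(.3)[0]);p,Q=target(.16);up=p+[0.03,-.02,.10]
plan([(p,Q),(up,Q),(tgt(.33)[0],T)],[2,2,6])"
```

```text
[0.61394608 0.35186701 0.3       ]
-- [-0.1 -0.   0. ] dist 0.059
[0, -29, -3] [-0.1, -0.0, 0.0]
[0, -29, -3] [-0.1, -0.0, 0.0]
-- [0. 0. 0.] dist 0.106
[-34, -39, 12] [0.0, 0.0, 0.0]
[-34, -39, 12] [0.0, 0.0, 0.0]
-- [-9.2 -6.4 36.6] dist 0.282
[-17, 26, 35] [-1.5, -1.1, 6.1]
[-13, 27, 36] [-1.5, -1.1, 6.1]
[-10, 27, 37] [-1.5, -1.1, 6.1]
[-6, 27, 38] [-1.5, -1.1, 6.1]
[-3, 27, 39] [-1.5, -1.1, 6.1]
[1, 26, 39] [-1.5, -1.1, 6.1]
```

```bash
python3 -m inch '[[30,[0,-29,-3],[0,0,0]],[30,[0,-29,-3],[0,0,0]],[30,[-34,-39,12],[0,0,0]],[30,[-34,-39,12],[0,0,0]],[30,[-17,26,35],[-1.5,-1.1,6.1]],[30,[-13,27,36],[-1.5,-1.1,6.1]],[30,[-10,27,37],[-1.5,-1.1,6.1]],[30,[-6,27,38],[-1.5,-1.1,6.1]],[30,[-3,27,39],[-1.5,-1.1,6.1]],[30,[1,26,39],[-1.5,-1.1,6.1]],[30,[0,0,0],[0,0,0]]]'; python3 -c "
from place import *
print(get_obs()['q'].round(2));plan([tgt(.18)],[4])"
```

```text
time: 16.73
position: [0.6168, 0.3539, 0.3318]
tool_rot: [-0.078, 0.703, 0.09, 0.701]
ft_force: [-0.7, 0.4, -2.4]
grip_width: 0.0359
[ 0.36  0.57  1.05  0.02  1.52 -1.45]
-- [ 0.2 -0.  -0.9] dist 0.152
[38, -1, -1] [0.0, -0.0, -0.2]
[38, -1, -1] [0.0, -0.0, -0.2]
[38, -1, -1] [0.0, -0.0, -0.2]
[38, 0, -1] [0.0, -0.0, -0.2]
```

```bash
python3 -m inch '[[30,[38,-1,-1],[0,0,-0.2]],[30,[38,-1,-1],[0,0,-0.2]],[30,[38,-1,-1],[0,0,-0.2]],[30,[34,0,-1],[0,0,-0.2]],[30,[0,0,0],[0,0,0]]]'; python3 - <<'E'
from place import *
P=imaging.camera_params("wrist");a=imaging.camera("wrist").copy();o=get_obs()
# draw predicted tray rim (outer top) on picture
c,s=np.cos(psi),np.sin(psi);M=np.array([[c,-s],[s,c]])
X=np.array([np.r_[tray+M@[sx*.095,sy*.11],.026] for sx,sy in((1,1),(1,-1),(-1,-1),(-1,1))])
print(proj(X,P).round(0).tolist())
cv2.polylines(a,[proj(X,P).round().astype(np.int32)],True,(255,0,0),1)
cv2.imwrite("pics/tray.png",a[:,:,::-1])
plan([tgt(.06),tgt(.013)],[3,2])
E
```

```text
time: 17.35
position: [0.608, 0.3481, 0.1798]
tool_rot: [-0.087, 0.705, 0.082, 0.699]
ft_force: [-0.4, 0.0, -1.8]
grip_width: 0.0362
[[375.0, 258.0], [188.0, 242.0], [190.0, 62.0], [411.0, 85.0]]
-- [ 0.3 -0.3  0.3] dist 0.122
[41, 1, 2] [0.1, -0.1, 0.1]
[41, 1, 2] [0.1, -0.1, 0.1]
[41, 1, 2] [0.1, -0.1, 0.1]
-- [0. 0. 0.] dist 0.047
[24, 0, 0] [0.0, 0.0, 0.0]
[24, 0, 0] [0.0, 0.0, 0.0]
```

View pics/tray.png

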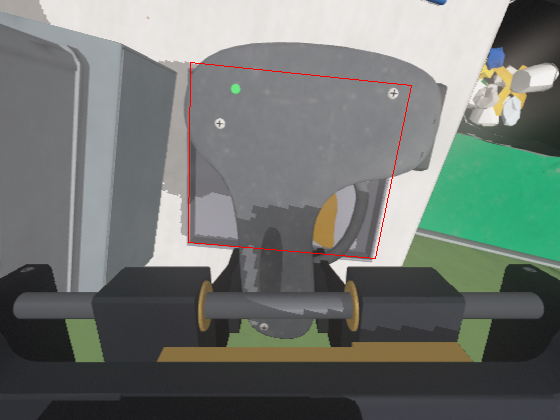

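Image tray.png (10th viewed): the predicted rim in red coincides with the visible tray edges at (190,240) and (376,256). I'll lower the scanner.

```bash
python3 -m inch '[[30,[41,1,2],[0,0,0]],[30,[41,1,2],[0,0,0]],[30,[41,1,2],[0,0,0]],[30,[15,0,0],[0,0,0]],[30,[10,0,0],[0,0,0]],[30,[0,0,0],[0,0,0]]]'; python3 -c "
from place import *
plan([tgt(.02),tgt(.011)],[2,2])"
```

```text
time: 18.15
position: [0.6254, 0.3565, 0.0469]
tool_rot: [-0.086, 0.694, 0.085, 0.71]
ft_force: [-0.1, 0.6, -1.2]
grip_width: 0.0361
-- [0.4 1.2 0.2] dist 0.03
[13, -1, -6] [0.2, 0.6, 0.1]
[13, -1, -6] [0.2, 0.6, 0.1]
-- [0. 0. 0.] dist 0.009
[5, 0, 0] [0.0, 0.0, 0.0]
[5, 0, 0] [0.0, 0.0, 0.0]
```

```bash
python3 -m inch '[[30,[2,-1,-11],[0,1.2,0]],[30,[10,-1,-2],[0,0.2,0]],[30,[8,0,0],[0,0,0]],[30,[0,0,0],[0,0,0]]]'; python3 -c "
from place import *
plan([tgt(.011)],[1])"
```

```text
time: 18.65
position: [0.6144, 0.3518, 0.0293]
tool_rot: [-0.087, 0.701, 0.084, 0.702]
ft_force: [0.7, 1.1, -1.7]
grip_width: 0.0359
-- [0.4 0.1 0.2] dist 0.018
[[[18, 0, 0], [0.4, 0.1, 0.2]]]
```

```bash
python3 -m inch '[[30,[7,0,0],[0.2,0,0]],[30,[5,0,0],[0.2,0,0.2]],[30,[3,0,0],[0,0,0]],[30,[2,0,0],[0,0,0]],[30,[0,0,0],[0,0,0]]]'; python3 -c "
from place import *
plan([tgt(.011)],[1])"
```

```text
time: 19.27
position: [0.6149, 0.3519, 0.0111]
tool_rot: [-0.083, 0.702, 0.083, 0.703]
ft_force: [-0.4, 0.4, -0.4]
grip_width: 0.036
-- [ 0.   0.1 -0. ] dist 0.001
[[[0, 0, -1], [0.0, 0.1, -0.0]]]
```

The load has come off (Fz −1.7 → −0.4), so the scanner is resting on the tray floor. Releasing now.

```bash
python3 -m inch '[[30,[0.5,0,0],[0,0,0]],[40,[0,0,0],[0,0,0]],[50,[0,0,0],[0,0,0]],[62,[0,0,0],[0,0,0]],[62,[0,0,0],[0,0,0]],[62,[0,0,0],[0,0,0]],[62,[0,0,0],[0,0,0]]]' && python3 -m inch '[[62,[-15,0,0],[0,0,0]],[62,[-30,0,0],[0,0,0]],[62,[-45,0,0],[0,0,0]],[62,[-55,0,0],[0,0,0]],[62,[-55,0,0],[0,0,0]],[62,[0,0,0],[0,0,0]],[62,[0,0,0],[0,0,0]]]'
python3 - <<'E'
from h import *
P=imaging.camera_params("wrist");a=imaging.camera("wrist");b=imaging.camera("top")
cv2.imwrite("pics/end.png",np.hstack([a[:400,120:480],b[90:290,100:300].repeat(2,0).repeat(2,1)])[:,:,::-1])
print(get_obs()["time"])
for t in("tape_roll_brown","calculator","marker_red"): print(t,[np.round(r["pixel"],1) for r in imaging.tip_of("top",t)[:1]])
for r in imaging.tip_of("wrist","scanner")[:1]: print(onz("wrist",r["pixel"],.004,P).round(3))
E
```

```text
time: 20.15
position: [0.6158, 0.3523, 0.0121]
tool_rot: [-0.082, 0.701, 0.083, 0.704]
ft_force: [-0.1, 0.7, -0.1]
grip_width: 0.0613
time: 21.02
position: [0.6153, 0.3521, 0.2238]
tool_rot: [-0.082, 0.7, 0.084, 0.705]
ft_force: [-0.9, -0.6, -0.9]
grip_width: 0.0622
21.125
tape_roll_brown [array([390.3, 248.6])]
calculator [array([347.1, 255.4])]
marker_red [array([353.4, 232.4])]
[0.572 0.351 0.004]
```

View pics/end.png

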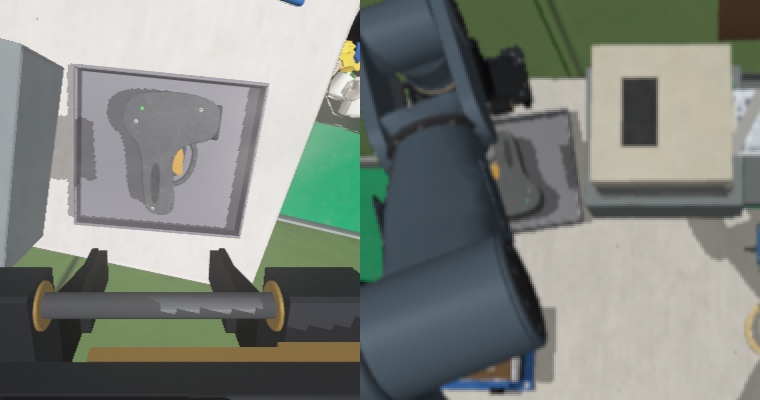

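Image end.png (11th viewed): the scanner lies flat inside the tray at (170,155), clear of all walls. The gripper is free of it and the bystanders haven't moved.

```bash
python3 -c "
from rig import robot; print(robot.hand_in())"
```

```text
the job is handed in; nothing more can be done
None
```

I scanned the label, laid the scanner flat in the tray, let go, and handed the job in at about 21 s of the 53 s allowed.

- **Scan:** I picked the scanner up by its grip (36 mm finger opening) and held it still for about 2.5 s. By my measurements the window was 101 mm from the label, 0.1° off square and under 1 mm off the label's centre. These figures rest on the label pose fitted from two cameras (residuals under 1 px) and on my estimate of how the scanner sat in the fingers. That estimate agreed with the network within about 3–4 px. The wrist picture in the scan pose showed the parcel well clear of the scanner.
- **Placing:** I lowered it until the tray floor took its weight, then opened the fingers and backed off upwards. The last picture shows the scanner flat inside the tray, clear of the walls. Its measured origin is within 2 mm of the tray centre estimate I used as the target.
- **Bystanders:** The tape roll and calculator were re-detected within 1 px of where they started. The red marker was about 3 px off, which I take as detection noise, since the arm never went near it while low.
- **Disagreements:** An early rough triangulation of the label differed from the final fit by about 1 cm, and I used the fit. The arm drifted about 1 cm sideways on two descents, which I corrected before gripping and before setting down.

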